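# Raise the seeder's air pressure to 4 bar and lock the regulator

## Robot

A 6-joint arm with a two-finger parallel gripper is mounted at the origin on the work surface. World frame = base frame: x ahead of the robot, y to its left, z up, the work surface at z = 0. Lengths are in mm, angles in rad, forces in N, time in s.
With the tool pointing down it reaches from about 300 to 750 mm from the base axis. Payload 8.5 kg.
Tool frame: the origin (TCP) lies between the finger pads; the fingertips stand 25 mm ahead of it and the grasp point (between the pads) lies 6 mm ahead of it; z points along the fingers, y is the line along which they close (so a half turn about z gives the same grasp; the last joint's range is limited). The gripper opens to 88 mm and grips with 3 to 60 N. Pads are 18 mm wide; open, the fingers measure 123 mm over their backs; the gripper's body (75 mm by 187 mm) begins 45 mm behind the grasp point.
Start: joints at [-1.562, 0.381, 1.297, -0, 1.464, -0.215], TCP at [122.061, -536.267, 263.748] pointing down, gripper open.
Joint ranges: [-3.11, 3.11], [-0.89, 2.33], [0.22, 2.48], [-1.42, 4.56], [0.17, 2.85], [-2.88, 2.88]. Speed limits (rad/s): [2.39, 2.39, 3.14, 3.14, 3.14, 3.14].

## Interface

Orientations are given as a 3x3 rotation matrix whose columns are the frame's x, y, z axes.
In Python, from rig import arm gives the robot as it stands. The module is installed in compiled form; this text tells all that it offers.
- The arm moves only by the tool step_arm, never from a script. Its argument "steps" is a list that holds one entry, the list of rows, each a list of 5 numbers: the opening, from 0 (shut) to 1 (fully open), then the shift along the tool's x, y, z in m, then the turn about the tool's z in degrees. A call has exactly 8 rows; each row is the pose to reach, as a shift and turn from the pose commanded when the call began, along the tool's axes at that moment; what a row does not reach only later rows make up. A row lasts 1/12 s, in which the tool goes at most 41.7 mm and 7.16 degrees, less where a joint would pass 70% of its speed; a pose out of reach is approached as far as the arm can. A call with a gripper value outside its range is refused whole. The fingers move at their own pace and stop on an object; "newtons" is the grip in N (left out, the last holds). Time passes only in rows, so rows that repeat a pose let the fingers close, or fill a call up. It gives the time, the measured TCP pose, the force, the opening and the grip force at its end, in the units of the state.
- arm.read_state(): the state, without advancing time (a new reading comes with each control period).
- arm.capture(name): name is "side" or "top" or "wrist"; returns a dict with "frame" (384x512x3 uint8, red, green, blue), "range_z" (384x512 float32, mm along the optical axis (not along the pixel's ray), 0 where there is no reading), "fov_y" (degrees; the focal length in pixels is half the picture's height over the tangent of half this angle, whatever the lens; pixels are square), "cx", "cy" (the principal point, pixels), "k1" (the pictures are not rectified: a ray, as slopes to the right and down, at radius r is drawn at 1 + k1 r^2 times it, then the intrinsics apply), "pose" (4x4, takes a point from camera to world coordinates); the wrist camera has in their place "mount" (4x4, takes a point from camera to tool coordinates, whose origin is the TCP and whose axes are the flange's). Camera axes: x right, y down, z forward; pixel columns grow to the right and rows downward; lengths in mm; the calibration is good to about 2 mm. A picture is of the moment at which its call begins: read the wrist's pose just before it.
- arm.job_done(): hands the job in; it is judged then, once.
Trained networks look in the newest picture that a camera, given by its name, has taken for a name from the list of things; names that differ only in an ending like _2 or _b are one class to them, and where a whole thing is asked for, a point or a joint stands for the part that bears it (a point fixed in the world has none). Each returns a list of dicts, best first, with "score" (0 to 1); they miss things now and then, are a little off and sometimes report something else, mostly with a low value. They report only what shows in the picture. A call takes as long as a camera call.
- arm.find_in(camera, thing): "position" ([x, y, z] in mm, in world coordinates, good to about 4 mm: the middle of the surface that is visible of it).
- arm.cut_out(camera, thing): "pixels" (384x512 bool, what is visible of it).
The state is a dict: "clock": time; "joint_positions": joint angles; "joint_velocities": joint speeds; "tau": joint torques, N m; "position": TCP position; "orientation": TCP orientation; "ft_force": force on the tool from outside, world axes, zero at the start; "ft_torque": the same for the moment, N m; "grip_width": finger opening in mm; "grasp_force": force on a finger pad.
Only numpy, scipy, OpenCV 4.12 (cv2) and the standard library are available. Lean on these libraries where they do the work, as an engineer would, in place of code of your own. Each camera call takes 0.05 s, during which the arm holds its last target. There are 200 camera calls.

## Task

Set the seeder's air supply to 4 bar on the larger of the two regulators: pull its knob up to unlock it, turn it clockwise click by click (half a bar a click, needle on the eighth stroke after zero) without overshooting, and push the knob fully down again so that it locks. Leave the small regulator's knob and everything else on the bench as they are.

Things in the scene. Friction and masses are not known exactly. Their poses are not given: they have to be found in the camera images.
- air_station: Aluminium base plate, 400 mm along its y, 8 mm thick, fixed to the bench, with a manifold bar. The two regulators stand on it at its own y = +75 and -75 mm (which is which varies), the air filter (top 114 mm above the bench) at y = +185 mm. Origin: on the bench under the middle of the bar. Its x points to the gauges' side, z up. Does not move.
- knob_mid (a point): On the upright axis of the larger regulator's knob, 24 mm above the knob's lower rim, 18 mm below its top; rises and turns with it. The knob: a finely ribbed black cylinder, 48 mm across, 42 mm tall, gripped across its diameter from above. When locked its rim stands 10 mm above the 56 mm square grey block. The white bar on its top turns with it but points at no scale.
- main_lift (a joint): Height of that knob, m: 0 = pushed down, locked; 0.008 = pulled up, free to turn. A ball catch holds it at either end: 10 to 12 N snaps it over. When lower than about 5.5 mm, inner teeth stop it from turning.
- main_knob (a joint): Setting of the larger regulator, rad, clockwise seen from above positive: 0 = 0 bar, one click = 0.5236 (30 degrees) = 0.5 bar, so 4 bar = 8 clicks = 4.189; stop at 11 clicks. Starts locked at rest in click 1, 2 or 3. About 0.09 N m takes it over a click; let go, it settles into the nearest click. More than one grasp is needed.
- gauge_mid (a point): Middle of the larger regulator's face-up gauge, 50 mm across, 62 mm from the knob's axis towards the station's +x, 10 mm below the block's top. The black needle is geared to the knob: 13 strokes over 270 degrees clockwise, one per click, long ones at whole bars; the first is 0, the ninth is 4 bar. The 3 bar stroke points to the station's -x.
- trim_mid (a point): Middle of the smaller regulator's knob (30 mm across, 30 mm tall, on the knob's upright axis, its top about 141 mm above the bench); to be left alone.
- trim_knob (a joint): Setting of the small regulator's knob, rad; starts at 0 and must stay.
- plant_pot: black plastic pot with a primula, 90 mm across, 75 mm tall without the leaves (about 110 mm with them); origin at the centre of its underside; to be left where it is
- empty_pot: empty black plastic pot, 90 mm across, 80 mm tall; origin at the centre of its underside; to be left where it is
- seed_jar: amber glass jar with a steel lid, 56 mm across, 86 mm tall; origin at the centre of its underside; to be left where it is
- spanner: steel spanner, 170 mm long, lying flat along its own x; to be left where it is
- dibber: turned wooden dibber, 190 mm long, 26 mm thick, lying along its own x; to be left where it is
- sprayer: white spray bottle with a black head, 72 mm across, 196 mm tall; origin at the centre of its underside; to be left where it is
- tape_roll: roll of paper tape lying flat, 80 mm across, 24 mm tall; origin at the centre of its underside; to be left where it is

How it is judged (in metres and radians):
On the way, in this order (a step that is already met when the one before it is completed fails the run):
1. the larger regulator's knob is pulled up and unlocked (value of joint main_lift above 0.006 m), for 0.2 s.
2. the knob stands at the eighth click (4 bar) (value of joint main_knob between 3.989 and 4.389 rad), for 0.2 s.
At the end, for the whole second after the job is handed in: The larger regulator's knob rests at the eighth click (4.189 rad, within 0.15 rad) and is pushed down to within 1.5 mm of its locked position (value of joint main_knob between 4.039 and 4.339 rad and value of joint main_lift below 0.0015 m and velocity of joint main_knob between -0.05 and 0.05 rad/s); the robot touches nothing.
It fails at once if the pressure is raised past 4 bar (the knob turned more than three quarters of a click beyond the eighth) (value of joint main_knob above 4.581 rad).
It fails at once if the small regulator's knob is turned by more than 0.2 rad (value of joint trim_knob above 0.2 rad or value of joint trim_knob below -0.2 rad).
It fails at once if another thing on the bench is shifted by more than 25 mm (distance of any of plant_pot, empty_pot, seed_jar, spanner, dibber, sprayer, tape_roll from where it was at the start of the episode above 0.025 m).
It also fails if it takes over 54 s, if anything falls off the work surface, if the arm or the gripper's body presses on something with over 40 N, if the wrist force passes 120 N, or if a joint passes its speed limit or range.

## Working session

There is one attempt and no reset: what is moved stays moved. The work goes in short steps, Python scripts to look and compute and a tool call to move; the robot and the scene stay as the last step left them, time stands still between calls to the robot, and variables do not carry over. Pictures are saved under pics/ and viewed, at most 10 in all, crops included, and the job is handed in when it is done.

Besides the shell and the picture viewer there is one more tool, called as a command line: name --argument value ..., lists and objects as JSON in quotes. step_arm: Moves the arm, as the interface text tells. Its arguments: {"type":"object","properties":{"steps":{"type":"array","items":{"type":"array","items":{"type":"array","items":{"type":"number"}}}},"newtons":{"type":"number"}},"required":["steps"]}

```bash
mkdir -p pics
cat > h.py <<'E'
import numpy as np, cv2
from rig import arm
def cap(n,save=None):
    s=arm.read_state(); c=arm.capture(n)
    if n=="wrist":
        T=np.eye(4);T[:3,:3]=s["orientation"];T[:3,3]=s["position"];c["pose"]=T@np.array(c["mount"])
    c["f"]=192/np.tan(np.radians(c["fov_y"])/2)
    if save: cv2.imwrite("pics/"+save,c["frame"][:,:,::-1])
    return c
def rays(c,uv):
    uv=np.atleast_2d(np.array(uv,float)); K=np.array([[c["f"],0,c["cx"]],[0,c["f"],c["cy"]],[0,0,1]])
    d=(uv-[c["cx"],c["cy"]])/c["f"]; x=d.copy()
    for _ in range(30): x=d/(1+c["k1"]*(x**2).sum(1,keepdims=True))
    return np.c_[x,np.ones(len(x))]
def cloud(c,mask):
    v,u=np.nonzero(mask&(c["range_z"]>0)); z=c["range_z"][v,u]
    P=rays(c,np.c_[u,v])*z[:,None]; M=np.array(c["pose"]); return P@M[:3,:3].T+M[:3,3]
def proj(c,P):
    M=np.linalg.inv(np.array(c["pose"])); q=np.atleast_2d(P)@M[:3,:3].T+M[:3,3]; s=q[:,:2]/q[:,2:]
    s=s*(1+c["k1"]*(s**2).sum(1,keepdims=True)); return s*c["f"]+[c["cx"],c["cy"]]
E
python3 - <<'E'
from h import *
np.set_printoptions(suppress=True,precision=1)
ims=[]
for n in ["top","side","wrist"]:
    c=cap(n,n+"0.png"); ims.append(c["frame"])
    print(n,np.array(c["pose"])[:3,3],c["fov_y"],c["k1"])
    for t in ["knob_mid","trim_mid","gauge_mid","air_station","sprayer","plant_pot","empty_pot","seed_jar"]:
        r=arm.find_in(n,t)
        print(t,[(np.round(x["position"]),round(x["score"],2)) for x in r[:2]])
cv2.imwrite("pics/a.png",cv2.resize(np.hstack(ims[:2])[:,:,::-1],(800,300),interpolation=cv2.INTER_AREA))
E
```

```text
top [ 426.6   58.  1287.4] 44.56948579097818 -0.10210365207032396
knob_mid [(array([494.,  53., 168.]), 0.62), (array([494.,  51., 165.]), 0.36)]
trim_mid []
gauge_mid [(array([508.,  48., 112.]), 0.78)]
air_station [(array([500.,   8.,   8.]), 0.67)]
sprayer [(array([ 629., -241.,  121.]), 0.93), (array([495.,  50., 165.]), 0.64)]
plant_pot [(array([ 710., -106.,   90.]), 0.89)]
empty_pot [(array([495., 272.,  21.]), 0.24)]
seed_jar [(array([378.,  62.,  87.]), 0.82)]
side [104.8 667.6 732.5] 48.29509143951705 -0.16170157568535964
knob_mid [(array([489.,  61., 157.]), 0.7), (array([375., -88.,   7.]), 0.54)]
trim_mid [(array([511., -86., 136.]), 0.66)]
gauge_mid []
air_station [(array([493., 276.,  21.]), 0.7), (array([472., 130.,  12.]), 0.58)]
sprayer [(array([ 627., -237.,  112.]), 0.59), (array([492.,  72., 108.]), 0.34)]
plant_pot [(array([695., -86.,  74.]), 0.71)]
empty_pot [(array([654.,  60.,  52.]), 0.9), (array([ 630., -239.,  112.]), 0.49)]
seed_jar [(array([370.,  79.,  64.]), 0.66)]
wrist [ 193.1 -520.3  384.7] 64.16626515406686 0.0008877719181063136
knob_mid []
trim_mid []
gauge_mid []
air_station []
sprayer []
plant_pot []
empty_pot []
seed_jar []
```

View pics/top0.png

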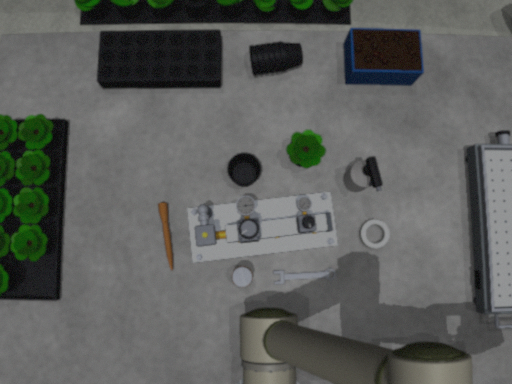

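Run:
```python
from h import *
np.set_printoptions(suppress=True,precision=1)
from scipy.ndimage import label
for n in ["top","side"]:
    c=cap(n); P=cloud(c,np.ones((384,512),bool))
    def med(m): return np.r_[np.median(P[m],0),(P[m].min(0)+P[m].max(0))/2, np.ptp(P[m],axis=0),m.sum()]
    d=np.hypot(P[:,0]-492,P[:,1]-55); print(n,"knob top",med((d<40)&(P[:,2]>150)))
    print(np.histogram(P[d<40,2],bins=np.arange(80,190,5)))
    d2=np.hypot(P[:,0]-511,P[:,1]+88); print("trim",med((d2<40)&(P[:,2]>133)))
    print("filter", [ (np.round(x)) for x in P[(abs(P[:,2]-114)<4)&(P[:,1]<-150)&(P[:,0]<580)][::20]][:12])
s=arm.read_state(); print(s["orientation"],s["position"],s["clock"])
```

```text
top knob top [495.5  51.9 165.8 496.   50.7 164.   48.4  45.7  17.7 321. ]
(array([  3,  14,   3,   9,   6,  13, 109,  40,   0,   1,   2,   1,   2,
         1,   0,  13,  89, 212,   7,   0,   0]), array([ 80,  85,  90,  95, 100, 105, 110, 115, 120, 125, 130, 135, 140,
       145, 150, 155, 160, 165, 170, 175, 180, 185]))
trim [511.9 -97.9 141.3 513.1 -98.8 140.1  27.8  30.3  13.3 118. ]
filter []
side knob top [489.7  57.7 166.1 492.9  51.  160.   48.5  49.8  19.9 369. ]
(array([ 57,  44,  56,  70,  58,  62, 147,  68,  20,  31,  31,  42,  41,
        33,  37,  45,  53, 234,   0,   0,   0]), array([ 80,  85,  90,  95, 100, 105, 110, 115, 120, 125, 130, 135, 140,
       145, 150, 155, 160, 165, 170, 175, 180, 185]))
trim [508.4 -93.6 141.8 510.2 -97.5 139.3  28.1  31.2  12.7 104. ]
filter []
[[ 1.   0.2  0. ]
 [ 0.2 -1.  -0. ]
 [-0.   0.  -1. ]] [ 122.1 -536.3  263.7] 1.45
```

The top view shows the station with the filter at (205,232), the larger regulator's knob at (248,229) with its gauge above it at (247,204), and the trim knob at (307,222). The knob top is at about (494.5, 51, 166), which matches the text: block 114 + 10 + 42.

Run:
```python
from h import *
s=arm.read_state(); R=np.array(s["orientation"]); print(R.round(4), s["joint_positions"])
print(R.T@(np.array([494.5,51,263])-s["position"]))
```

```text
[[ 0.9751  0.2219  0.    ]
 [ 0.2219 -0.9751 -0.    ]
 [-0.      0.     -1.    ]] [-1.56232256e+00  3.80598928e-01  1.29740249e+00  6.78112442e-06
  1.46354552e+00 -2.15282673e-01]
[ 493.47861354 -489.99608343    0.72397639]
```

step_arm --steps '[[[1,0.028,-0.028,0,0],[1,0.056,-0.056,0,0],[1,0.084,-0.084,0,0],[1,0.112,-0.112,0,0],[1,0.14,-0.14,0,0],[1,0.168,-0.168,0,0],[1,0.196,-0.196,0,0],[1,0.224,-0.224,0,0]]]'

```text
clock: 2.12
position: [291.3, -266.4, 263.9]
orientation: [[0.975, 0.221, 0.0], [0.221, -0.975, -0.001], [0.0, 0.001, -1.0]]
ft_force: [0.6, -0.2, 0.1]
grip_width: 88.2
grasp_force: 0.0
```

step_arm --steps '[[[1,0.028,-0.028,0,0],[1,0.056,-0.056,0,0],[1,0.084,-0.084,0,0],[1,0.112,-0.112,0,0],[1,0.14,-0.14,0,0],[1,0.168,-0.168,0,0],[1,0.196,-0.196,0,0],[1,0.224,-0.224,0,0]]]'

```text
clock: 2.78
position: [460.1, 2.1, 264.0]
orientation: [[0.975, 0.222, 0.001], [0.222, -0.975, -0.0], [0.001, 0.0, -1.0]]
ft_force: [0.8, -0.7, 0.3]
grip_width: 88.3
grasp_force: 0.0
```

step_arm --steps '[[[1,0.023,-0.021,0,0],[1,0.045,-0.042,0,0],[1,0.045,-0.042,0,0],[1,0.045,-0.042,0,0],[1,0.045,-0.042,0,0],[1,0.045,-0.042,0,0],[1,0.045,-0.042,0,0],[1,0.045,-0.042,0,0]]]'

```text
clock: 3.45
position: [493.8, 50.2, 264.0]
orientation: [[0.975, 0.221, 0.0], [0.221, -0.975, -0.0], [0.0, 0.0, -1.0]]
ft_force: [-0.2, -0.5, 0.3]
grip_width: 88.2
grasp_force: 0.0
```

```bash
cat > look.py <<'E'
from h import *
import sys
np.set_printoptions(suppress=True,precision=2)
s=arm.read_state(); c=cap("wrist"); print(s["clock"],np.array(s["position"]),np.array(s["joint_positions"]),np.array(s["ft_force"]))
P=cloud(c,np.ones((384,512),bool)); d=np.hypot(P[:,0]-494,P[:,1]-51)
m=(d<32)&(P[:,2]>150)
if m.sum()>20: print("knob",np.median(P[m],0),(P[m].min(0)+P[m].max(0))/2,np.ptp(P[m],axis=0),m.sum())
big=c["frame"][:,:,::-1]
g=proj(c,[494.5+62*.993,51+62*.12,104])[0]; print("gauge px",g)
# rectified gauge: view from above, up = station +x
N=400; sc=0.16
w=float(sys.argv[2]) if len(sys.argv)>2 else 0
v,u=np.mgrid[0:N,0:N]; a=-(v-N/2)*sc; b=-(u-N/2)*sc   # a along station x, b along station y
X=np.array([.993,.12]);Y=np.array([-.12,.993])
W=np.array([494.5,51])+62*X
pts=np.stack([W[0]+a*X[0]+b*Y[0],W[1]+a*X[1]+b*Y[1],np.full_like(a,104)],-1).reshape(-1,3)
q=proj(c,pts).reshape(N,N,2).astype(np.float32)
r=cv2.remap(big,q[...,0],q[...,1],cv2.INTER_CUBIC)
cv2.imwrite("pics/"+sys.argv[1],np.hstack([r,cv2.resize(big,(533,400))[:,66:466]]))
E
python3 look.py w1.png
```

```text
3.45 [493.77  50.16 263.96] [-0.14  0.29  1.44 -0.    1.41  1.21] [-0.24 -0.52  0.31]
knob [514.47  53.44 320.47] [496.72  52.68 245.6 ] [ 53.18  54.77 191.05] 13817
gauge px [262.17 114.99]
```

View pics/w1.png

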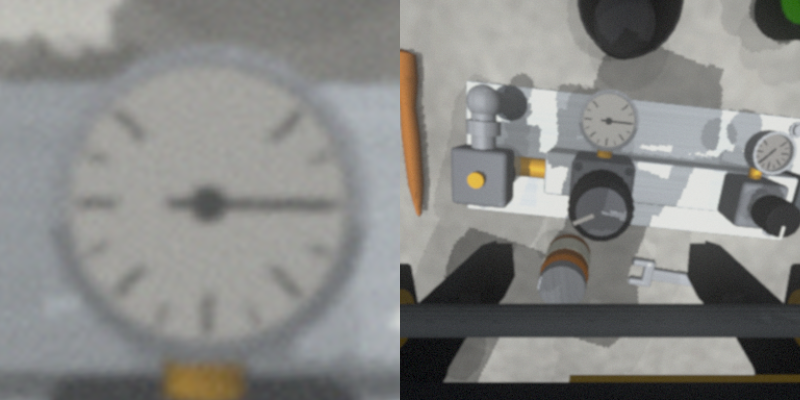

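The needle points to the second stroke after zero (1 bar; the long end points right at (330,203), and the 3 bar stroke is at the bottom). So 6 clicks, 180° clockwise, are needed. I'll refine the knob centre next.

Run:
```python
from h import *
np.set_printoptions(suppress=True,precision=2)
s=arm.read_state(); c=cap("wrist"); P=cloud(c,np.ones((384,512),bool)); d=np.hypot(P[:,0]-494,P[:,1]-51)
m=(d<32)&(abs(P[:,2]-166)<4); Q=P[m]
print(np.median(Q,0),Q.mean(0),np.percentile(Q,1,axis=0),np.percentile(Q,99,axis=0),len(Q))
print(cv2.minEnclosingCircle(Q[:,:2].astype(np.float32)))
b=(d<50)&(abs(P[:,2]-114)<4);print(np.median(P[b],0))
```

```text
[495.6   50.03 165.56] [495.4   49.95 165.49] [472.58  27.86 163.  ] [516.92  71.83 167.22] 2918
((494.22247314453125, 49.72739791870117), 23.933368682861328)
[515.93  56.1  112.66]
```

step_arm --steps '[[[1,0,0,0,-7],[1,0,0,0,-14],[1,0,0,0,-21],[1,0,0,0,-28],[1,0,0,0,-35],[1,0,0,0,-42],[1,0,0,0,-49],[1,0,0,0,-56]]]'

```text
clock: 4.22
position: [493.9, 50.7, 263.8]
orientation: [[0.356, 0.934, 0.0], [0.934, -0.356, -0.0], [-0.0, 0.0, -1.0]]
ft_force: [0.3, -0.4, -0.4]
grip_width: 87.8
grasp_force: 0.0
```

step_arm --steps '[[[1,0,0,0,-7],[1,0,0,0,-14],[1,0,0,0,-21],[1,0,0,0,-28],[1,0,0,0,-35],[1,0,0,0,-42],[1,0,0,0,-49],[1,0,0,0,-56]]]'

```text
clock: 4.88
position: [494.0, 50.7, 263.8]
orientation: [[-0.576, 0.818, 0.0], [0.818, 0.576, -0.0], [-0.0, 0.0, -1.0]]
ft_force: [-0.3, 0.1, 0.8]
grip_width: 88.1
grasp_force: 0.0
```

step_arm --steps '[[[1,0,0,0,-7],[1,0,0,0,-14],[1,0,0,0,-21],[1,0,0,0,-28],[1,0,0,0,-35],[1,0,0,0,-42],[1,0,0,0,-49],[1,0,0,0,-56]]]'

```text
clock: 5.55
position: [493.9, 50.7, 263.8]
orientation: [[-1.0, -0.02, 0.0], [-0.02, 1.0, -0.0], [-0.0, -0.0, -1.0]]
ft_force: [-0.3, -0.1, -0.2]
grip_width: 88.4
grasp_force: 0.0
```

step_arm --steps '[[[1,0,0,0,-6],[1,0,0,0,-12],[1,0,0,0,-12],[1,0,0,0,-12],[1,0,0,0,-12],[1,0,0,0,-12],[1,0,0,0,-12],[1,0,0,0,-12]]]'

```text
clock: 6.22
position: [494.0, 50.9, 263.7]
orientation: [[-0.975, -0.221, -0.0], [-0.221, 0.975, -0.0], [0.0, 0.0, -1.0]]
ft_force: [-0.0, 0.4, 0.0]
grip_width: 87.8
grasp_force: 0.0
```

Run:
```python
from h import *
np.set_printoptions(suppress=True,precision=3)
s=arm.read_state(); R=np.array(s["orientation"])
print(s["position"],R,np.array(s["joint_positions"]))
c=cap("wrist"); P=cloud(c,np.ones((384,512),bool)); d=np.hypot(P[:,0]-494,P[:,1]-51)
m=(d<32)&(abs(P[:,2]-166)<4); Q=P[m]
print(np.median(Q,0),Q.mean(0),np.percentile(Q,1,axis=0),np.percentile(Q,99,axis=0),len(Q))
print(cv2.minEnclosingCircle(Q[:,:2].astype(np.float32)))
```

```text
[494.002  50.91  263.75 ] [[-0.975 -0.221 -0.   ]
 [-0.221  0.975 -0.   ]
 [ 0.     0.    -1.   ]] [-0.136  0.287  1.44  -0.     1.414 -1.93 ]
[492.64   49.964 165.427] [492.868  50.026 165.378] [471.455  28.187 163.179] [515.552  72.219 167.091] 2894
((493.9540710449219, 50.47223663330078), 23.88938331604004)
```

step_arm --steps '[[[1,0,-0.001,0.03,0],[1,0,-0.001,0.06,0],[1,0,-0.001,0.085,0],[1,0,-0.001,0.1,0],[1,0,-0.001,0.109,0],[1,0,-0.001,0.109,0],[1,0,-0.001,0.109,0],[1,0,-0.001,0.109,0]]]'

```text
clock: 6.93
position: [494.8, 49.9, 155.8]
orientation: [[-0.975, -0.222, 0.002], [-0.222, 0.975, -0.0], [-0.002, -0.001, -1.0]]
ft_force: [0.5, 0.0, 1.7]
grip_width: 87.9
grasp_force: 0.0
```

step_arm --steps '[[[0,0,0,0,0],[0,0,0,0,0],[0,0,0,0,0],[0,0,0,0,0],[0,0,0,0,0],[0,0,0,0,0],[0,0,0,0,0],[0,0,0,0,0]]]' --newtons 40

```text
clock: 7.6
position: [494.2, 50.1, 154.8]
orientation: [[-0.975, -0.222, -0.0], [-0.222, 0.975, 0.0], [-0.0, 0.0, -1.0]]
ft_force: [-0.2, 1.8, 0.7]
grip_width: 47.2
grasp_force: 40.0
```

Gripped at 47 mm. Lift by 9 mm.

step_arm --steps '[[[0,0,0,-0.002,0],[0,0,0,-0.004,0],[0,0,0,-0.006,0],[0,0,0,-0.008,0],[0,0,0,-0.008,0],[0,0,0,-0.008,0],[0,0,0,-0.008,0],[0,0,0,-0.008,0]]]'

```text
clock: 8.27
position: [494.2, 50.1, 162.9]
orientation: [[-0.975, -0.222, 0.0], [-0.222, 0.975, 0.0], [-0.0, 0.0, -1.0]]
ft_force: [-0.0, 4.2, -0.8]
grip_width: 46.7
grasp_force: 40.0
```

step_arm --steps '[[[0,0,0,0,4],[0,0,0,0,8],[0,0,0,0,12],[0,0,0,0,16],[0,0,0,0,20],[0,0,0,0,24],[0,0,0,0,27],[0,0,0,0,30]]]'

```text
clock: 8.93
position: [494.2, 50.5, 162.9]
orientation: [[-0.955, 0.298, 0.0], [0.298, 0.955, 0.001], [0.0, 0.001, -1.0]]
ft_force: [0.3, 7.3, -0.7]
grip_width: 46.8
grasp_force: 40.0
```

Run:
```python
from h import *
s=arm.read_state(); print(s["position"],s["ft_force"],s["ft_torque"],s["joint_positions"])
c=cap("wrist"); P=cloud(c,np.ones((384,512),bool)); d=np.hypot(P[:,0]-494,P[:,1]-51)
Q=P[(d<20)&(abs(P[:,2]-170)<12)]; print(len(Q), np.median(Q,0) if len(Q) else 0)
```

```text
[494.19971117  50.46260674 162.88106583] [ 0.34494057  7.25039594 -0.66835699] [ 1.23942608 -0.17792001  0.05600728] [-1.37589066e-01  3.92470569e-01  1.60306823e+00  1.30612391e-03
  1.14606547e+00 -1.40636920e+00]
3815 [486.39929559  53.2875308  173.65977654]
```

Knob is up by 8 mm (top at 173.7). Continue to 150° and check.

step_arm --steps '[[[0,0,0,0,4],[0,0,0,0,8],[0,0,0,0,12],[0,0,0,0,16],[0,0,0,0,20],[0,0,0,0,24],[0,0,0,0,28],[0,0,0,0,32]]]'

```text
clock: 9.65
position: [494.4, 50.8, 162.9]
orientation: [[-0.651, 0.759, 0.001], [0.759, 0.651, 0.002], [0.001, 0.002, -1.0]]
ft_force: [1.8, 8.9, -1.0]
grip_width: 46.9
grasp_force: 40.0
```

step_arm --steps '[[[0,0,0,0,4],[0,0,0,0,8],[0,0,0,0,12],[0,0,0,0,16],[0,0,0,0,20],[0,0,0,0,24],[0,0,0,0,28],[0,0,0,0,32]]]'

```text
clock: 10.32
position: [494.7, 50.9, 162.9]
orientation: [[-0.15, 0.989, 0.002], [0.989, 0.15, 0.002], [0.002, 0.002, -1.0]]
ft_force: [3.8, 11.2, -2.8]
grip_width: 47.1
grasp_force: 40.0
```

step_arm --steps '[[[0,0,0,0,4],[0,0,0,0,8],[0,0,0,0,12],[0,0,0,0,16],[0,0,0,0,20],[0,0,0,0,24],[0,0,0,0,28],[0,0,0,0,32]]]'

```text
clock: 10.98
position: [495.1, 50.9, 162.9]
orientation: [[0.397, 0.918, 0.003], [0.918, -0.397, 0.002], [0.003, 0.002, -1.0]]
ft_force: [5.1, 11.5, -3.9]
grip_width: 47.3
grasp_force: 40.0
```

step_arm --steps '[[[0,0,0,0,4],[0,0,0,0,8],[0,0,0,0,12],[0,0,0,0,16],[0,0,0,0,20],[0,0,0,0,24],[0,0,0,0,24],[0,0,0,0,24]]]'

```text
clock: 11.65
position: [495.3, 50.7, 162.9]
orientation: [[0.734, 0.679, 0.003], [0.679, -0.734, 0.002], [0.003, 0.001, -1.0]]
ft_force: [6.4, 8.6, -4.4]
grip_width: 47.2
grasp_force: 40.0
```

```bash
python3 look.py w2.png; python3 -c "
from h import *
print(arm.read_state()['ft_torque'],arm.read_state()['joint_positions'])"
```

```text
11.65 [495.32  50.66 162.93] [-0.14  0.39  1.6   0.    1.14  0.69] [ 6.43  8.6  -4.35]
knob [507.06  64.3  214.82] [495.68  53.88 195.11] [60.63 58.22 90.21] 21723
gauge px [317.17 144.23]
[ 1.50926621 -0.92980468  0.019865  ] [-0.1372958   0.3931065   1.60177064  0.00227025  1.1439492   0.68541109]
```

View pics/w2.png

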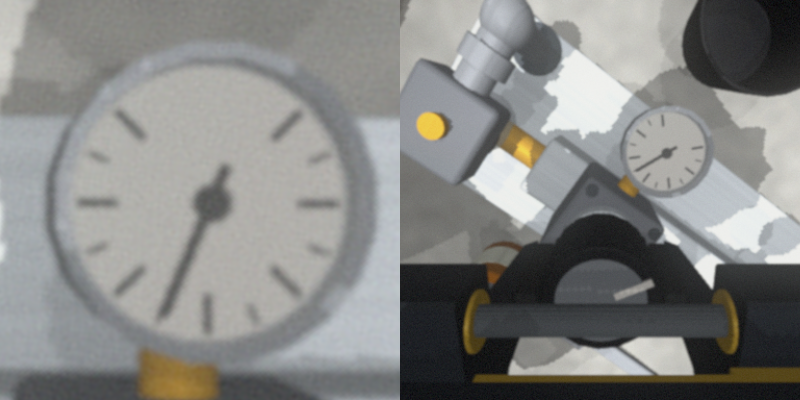

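The needle is on the seventh stroke (6.9; 20.7° past 3 bar, tip at (165,317)). One more click.

step_arm --steps '[[[0,0,0,0,4],[0,0,0,0,8],[0,0,0,0,12],[0,0,0,0,16],[0,0,0,0,20],[0,0,0,0,24],[0,0,0,0,28],[0,0,0,0,31]]]'

```text
clock: 12.37
position: [495.5, 50.4, 162.9]
orientation: [[0.98, 0.201, 0.003], [0.201, -0.98, 0.001], [0.004, -0.0, -1.0]]
ft_force: [5.9, 6.8, -5.3]
grip_width: 47.0
grasp_force: 40.0
```

step_arm --steps '[[[0,0,0,0,0],[0,0,0,0,0],[0,0,0,0,0],[0,0,0,0,0],[0,0,0,0,0],[0,0,0,0,0],[0,0,0,0,0],[0,0,0,0,0]]]'

```text
clock: 13.03
position: [495.5, 50.4, 162.9]
orientation: [[0.979, 0.205, 0.003], [0.205, -0.979, 0.001], [0.004, -0.0, -1.0]]
ft_force: [6.2, 7.3, -4.8]
grip_width: 47.0
grasp_force: 40.0
```

```bash
python3 look.py w3.png; python3 -c "
from h import *
print(arm.read_state()['ft_torque'])"
```

```text
13.0333 [495.5   50.37 162.93] [-0.14  0.39  1.6   0.    1.14  1.23] [ 6.24  7.27 -4.79]
knob [513.26  55.58 214.49] [497.56  50.98 194.97] [53.58 63.64 89.9 ] 21245
gauge px [263.5  124.91]
[ 1.20160563 -1.07429061  0.06542228]
```

View pics/w3.png

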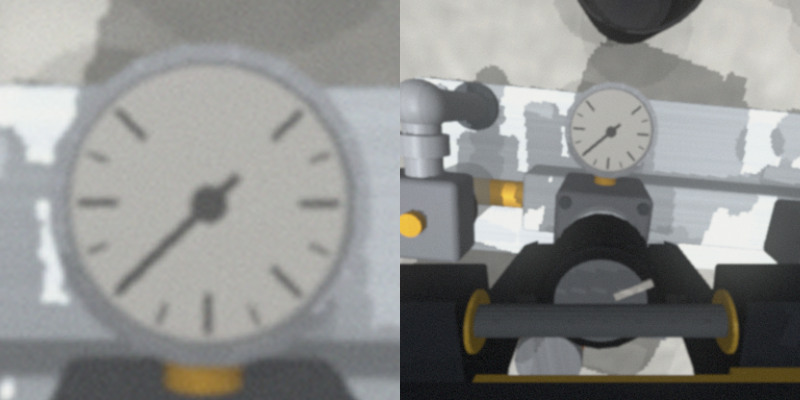

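Needle on the ninth stroke (4 bar, tip at (118,293)). Push down.

step_arm --steps '[[[0,0,0,0.002,0],[0,0,0,0.004,0],[0,0,0,0.006,0],[0,0,0,0.008,0],[0,0,0,0.0085,0],[0,0,0,0.0085,0],[0,0,0,0.0085,0],[0,0,0,0.0085,0]]]'

```text
clock: 13.75
position: [495.6, 50.4, 154.9]
orientation: [[0.979, 0.205, 0.004], [0.205, -0.979, 0.001], [0.004, -0.0, -1.0]]
ft_force: [5.4, 7.9, -0.9]
grip_width: 47.3
grasp_force: 40.0
```

```bash
cat > top.py <<'E'
from h import *
s=arm.read_state(); print(s["position"],s["ft_force"],s["ft_torque"])
c=cap("wrist"); P=cloud(c,np.ones((384,512),bool)); d=np.hypot(P[:,0]-494,P[:,1]-51)
Q=P[(d<20)&(abs(P[:,2]-170)<10)]; print(len(Q), np.median(Q,0) if len(Q) else 0)
E
python3 top.py
```

```text
[495.56571041  50.39640894 154.87545806] [ 5.44756366  7.90482435 -0.88222154] [ 1.26046763 -0.83542794  0.01891393]
3764 [501.70668008  52.42753926 165.73412164]
```

step_arm --steps '[[[0,0,0,0.001,0],[0,0,0,0.001,0],[0,0,0,0.001,0],[0,0,0,0.001,0],[0,0,0,0,0],[0,0,0,0,0],[0,0,0,0,0],[0,0,0,0,0]]]'

```text
clock: 14.47
position: [495.5, 50.4, 154.9]
orientation: [[0.979, 0.205, 0.004], [0.205, -0.979, 0.001], [0.004, -0.0, -1.0]]
ft_force: [6.1, 7.9, -1.5]
grip_width: 47.1
grasp_force: 40.0
```

step_arm --steps '[[[1,0,0,0,0],[1,0,0,0,0],[1,0,0,0,0],[1,0,0,0,0],[1,0,0,0,0],[1,0,0,0,0],[1,0,0,0,0],[1,0,0,0,0]]]'

```text
clock: 15.13
position: [494.2, 49.9, 154.2]
orientation: [[0.979, 0.205, -0.0], [0.205, -0.979, -0.0], [-0.0, 0.0, -1.0]]
ft_force: [-0.3, 0.4, 1.0]
grip_width: 88.2
grasp_force: 0.0
```

step_arm --steps '[[[1,0,0,-0.015,0],[1,0,0,-0.03,0],[1,0,0,-0.05,0],[1,0,0,-0.07,0],[1,0,0,-0.09,0],[1,0,0,-0.1,0],[1,0,0,-0.1,0],[1,0,0,-0.1,0]]]'

```text
clock: 15.8
position: [494.1, 50.0, 254.1]
orientation: [[0.979, 0.205, 0.0], [0.205, -0.979, -0.0], [0.0, 0.0, -1.0]]
ft_force: [0.1, -0.2, -0.7]
grip_width: 88.1
grasp_force: 0.0
```

```bash
python3 look.py w4.png; python3 top.py
```

```text
15.8 [494.15  49.96 254.12] [-0.14  0.29  1.46 -0.    1.39  1.23] [ 0.14 -0.21 -0.73]
knob [514.8   53.19 310.58] [496.92  52.49 240.61] [ 52.98  54.62 181.15] 13954
gauge px [260.87 115.73]
[493.94133374  49.97487093 253.47693011] [ 0.23928852  0.51054211 -0.03711182] [-0.06891718 -0.01847617 -0.03573034]
2268 [494.68752655  51.15477531 165.75430448]
```

View pics/w4.png

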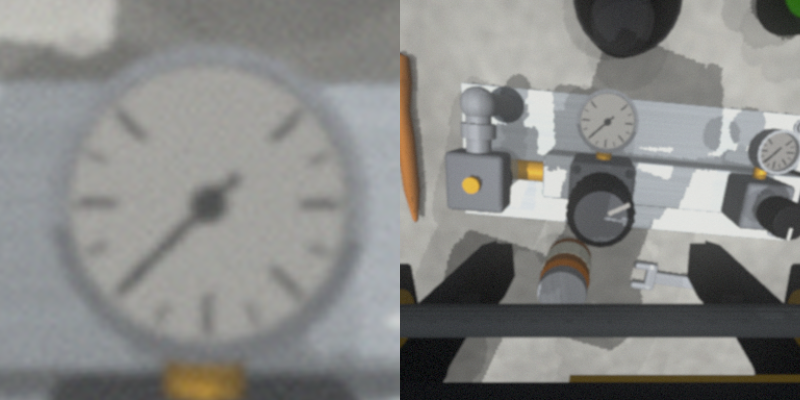

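The needle rests at 4 bar (tip at (120,292)) and the knob top is at 165.7 mm, level with where it stood when locked. Nothing touches the gripper.

```bash
python3 -c "
from rig import arm
print(arm.job_done())"
```

```text
the job is handed in; nothing more can be done
None
```

The larger regulator was turned six clicks from 1 bar to 4 bar, pushed down to its locked height and released; the job is handed in, but the judge returned no verdict.

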